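# Make up a finger-prick kit on a tray and a specimen kit on a turntable

### The job

Make up the two collection kits from the stock standing in the middle of the worktop, each thing upright on the outline that suits it and square with it: the tray gets the finger-prick kit, that is the oblong lancet carton on the oblong outline and the flat square cover-slip box on the square one; the turntable gets the specimen kit, that is the cream screw-lid jar on the round outline and the narrow upright block on the square one. The turntable runs freely: leave it standing at the angle at which you find it. Leave the white specimen cup and the pad of notes where they are.

Things in the scene. Friction and masses are not known exactly. Their poses are not given: they have to be found in the camera images.
- lancets_mid (a point): Oblong white printed carton with teal bands, 54 (x) x 95 (y) x 41 (z) mm, loose, about 70 g, lying flat; the point is its centre, 20.5 mm over its underside; x is across its 54 mm width, y along its 95 mm length, z up.
- slips_mid (a point): Flat square white printed box with red bands (cover slips), 62 (x) x 63 (y) x 30 (z) mm, loose, light; the point is its centre, 15 mm over its underside; x and y are square to its sides, z up.
- jar_mid (a point): Cream plastic screw-lid jar, round, 73 mm tall, body 43 mm in diameter up to 53 mm; the lid above it is 46 mm in diameter and stands proud, so fingers hold it best by the lid; loose, about 90 g, standing upright; the point is on its axis 36.5 mm over its underside; z up.
- block_mid (a point): Narrow upright block 66 mm tall, on a 34 (x) x 40 (y) mm foot with an equally wide cap and a slimmer labelled middle, 26 (x) x 32 (y) mm from 12 to 54 mm up; loose, light, standing; the point is its centre, 33 mm over its underside; x and y are square to its sides, z up.
- cup_mid (a point): Bystander that stays: white specimen cup with a white lid, tapered, 66 mm in diameter at the lid, 70 mm tall, loose; the point is its centre, 35 mm over its underside.
- pad_mid (a point): Bystander that stays: pink pad of notes 68 x 68 x 16 mm, loose; the point is its centre, 8 mm over its underside.
- tray: Plain grey flat kit tray, fixed to the worktop, 240 (x) x 160 (y) mm, with a 6 mm wide rim that stands 10 mm over the worktop; its floor is 4 mm over the worktop. The origin is the centre of its underside; z up. White outlines on the floor: oblong (62 x 103 mm, long along y) centred at x = -55 mm, y = 0; square (72 x 72 mm) at x = +60 mm, y = 0.
- round_mark (a point): Centre of the 56 mm round dark outline on the turntable's white disc (230 mm wide, top face 26 mm over the worktop); on the top face, 62 mm from the axis. Turns with the disc; x points away from the axis, z up. The square outline (48 x 48 mm, sides along x and y) is centred at x = -124 mm, y = 0 from here. The disc turns freely about its upright axis, with very little friction.

How it is judged:
By the outcome, as a careful person would: the job done as asked, in the order asked, and still so for the second after the job is handed in, with the robot touching nothing.
It also fails if it takes over 109 s, if anything falls off the work surface, if the arm or the gripper's body presses on something with over 40 N, if the wrist force passes 120 N, or if a joint passes its speed limit or range.

### The arm

A 6-joint arm with a two-finger parallel gripper is mounted at the origin on a cart in front of the work surface, level with it; the furniture and walls round the work are solid. World frame = base frame: x ahead of the robot, y to its left, z up, the work surface at z = 0. Lengths are in m, angles in degrees, forces in N, time in s.
With the tool pointing down it reaches from about 0.3 to 0.75 m from the base axis. Payload 8.5 kg.
Tool frame: the origin (TCP) lies at the very end of the fingers, on their centre line; the grasp point (between the pads) lies 19 mm behind it; z points along the fingers, y is the line along which they close (so a half turn about z gives the same grasp; the last joint's range is limited). The gripper opens to 85 mm and grips with 20 to 120 N. Pads are 22 mm wide; open, the fingers measure 114 mm over their backs; the gripper's body (76 mm by 85 mm) begins 54 mm behind the grasp point. The pads swing forward as they close: fully open they stand 13 mm farther back than shut.
Start: joints at [-79.83, 21.807, 74.336, -0, 83.858, -12.336], TCP at [0.211, -0.508, 0.231] pointing down, gripper open.
Joint ranges: [-178.18, 178.18], [-50.72, 133.34], [12.68, 142.11], [-81.47, 261.47], [9.98, 163.14], [-165.26, 165.26]. Speed limits (degrees/s): [136.94, 136.94, 180, 180, 180, 180].

### API

Orientations are given as a 3x3 rotation matrix whose columns are the frame's x, y, z axes.
In Python, from rig import observe, cams, ticket gives the robot as it stands.
- The arm moves only by the tool move_arm, never from a script. Its arguments are lists of equal length, an entry for each row: "jaw": the finger opening in cm, from 0 to 8.54; "dp": the shift along the tool's x, y, z in cm, a list of three; "turn": the turn, a rotation vector about the tool's x, y, z in rad, a list of three. In form: {"jaw": [jaw, ...], "dp": [[tx, ty, tz], ...], "turn": [[wx, wy, wz], ...]}. A call has 1 to 12 rows; each row shifts and turns the commanded pose from where the row before left it, along the tool's axes as they then stand; what a row does not reach is not made up. A row lasts 1/12 s, in which the tool goes at most 41.7 mm and 7.16 degrees, less where a joint would pass 70% of its speed; a pose out of reach is approached as far as the arm can. A call is refused whole if a number of a shift passes 4.17 or a number of a turn 0.125, either way. A call with a gripper value outside its range is refused whole. The fingers move at their own pace and stop on an object; "force" is the grip in N (left out, the last holds). Time passes only in rows, so rows that do not move let the fingers close. It gives the time, the measured TCP pose, the force, the opening and the grip force at its end, in the units of the state.
- observe(): the state, without advancing time (a new reading comes with each control period).
- cams.get_image(name): name is "side" or "top"; returns (picture, depth): 420x560x3 uint8, red, green, blue; 420x560 float32, m along the optical axis (not along the pixel's ray), 0 where there is no reading.
- cams.calibration(name): a dict with "vertical_fov" (degrees; the focal length in pixels is half the picture's height over the tangent of half this angle, whatever the lens; pixels are square), "cx", "cy" (the principal point, pixels), "view" (4x4, takes a point from world to camera coordinates). Camera axes: x right, y up, looking along -z (the intrinsics and any distortion apply to the point x, -y, -z); pixel columns grow to the right and rows downward; lengths in m; the calibration is good to about 2 mm. A picture is of the moment at which its call begins. calibration takes no time and is no camera call.
- ticket.close_job(): hands the job in; it is judged then, once.
Trained networks look in the newest picture that a camera, given by its name, has taken for a name from the list of things; names that differ only in an ending like _2 or _b are one class to them, and where a whole thing is asked for, a point or a joint stands for the part that bears it (a point fixed in the world has none). Each returns a list of dicts, best first, with "p" (0 to 1); they miss things now and then, are a little off and sometimes report something else, mostly with a low value. They report only what shows in the picture. A call takes as long as a camera call.
- cams.spot_in(camera, query): "box" ([centre column, centre row, width, height] as shares, 0 to 1, of the picture: columns of its width, rows of its height, round what is visible of it).
- cams.outline_of(camera, query): "mask" (420x560 bool, what is visible of it) and "box" ([centre column, centre row, width, height] as shares, 0 to 1, of the picture: columns of its width, rows of its height, round what is visible of it).
- cams.mark_of(camera, query): "location" ([column, row] as shares, 0 to 1, of the picture: columns of its width, rows of its height: a listed point, or the origin of a listed thing).
The state is a dict: "time_s": time; "q": joint angles; "qvel": joint speeds; "joint_efforts": joint torques, N m; "position": TCP position; "tool_rot": TCP orientation; "ft_force": force on the tool from outside, world axes, zero at the start; "wrist_torque": the same for the moment, N m; "grip_width": finger opening in m; "gripper_force": force on a finger pad.
Only numpy, scipy, OpenCV 4.12 (cv2) and the standard library are available. Lean on these libraries where they do the work, as an engineer would, in place of code of your own. Each camera call takes 0.05 s, during which the arm holds its last target. There are 200 camera calls.

## Working session

There is one attempt and no reset: what is moved stays moved. The work goes in short steps, Python scripts to look and compute and a tool call to move; the robot and the scene stay as the last step left them, time stands still between calls to the robot, and variables do not carry over. Pictures are saved under pics/ and viewed, at most 14 in all, crops included, and the job is handed in when it is done.

Besides the shell and the picture viewer there is one more tool, called after "Emit:" by a JSON object that holds its "op" and its "data". move_arm: Moves the arm, as the interface text tells. Its arguments: {"type":"object","properties":{"jaw":{"type":"array","items":{"type":"number"}},"dp":{"type":"array","items":{"type":"array","items":{"type":"number"}}},"turn":{"type":"array","items":{"type":"array","items":{"type":"number"}}},"force":{"type":"number"}},"required":["jaw","dp","turn"]}

```bash
mkdir -p pics; ls
python3 - <<'E'
from rig import observe,cams
import cv2,numpy as np
for n in("top","side"):
    im,d=cams.get_image(n);cv2.imwrite(f"pics/{n}0.png",im[:,:,::-1]);np.savez(f"pics/{n}0.npz",im=im,d=d)
    c=cams.calibration(n);print(n,c)
    for q in["lancets_mid","slips_mid","jar_mid","block_mid","cup_mid","pad_mid","tray","round_mark"]:
        r=cams.mark_of(n,q)[:2];print(q,[(round(x["p"],2),round(x["location"][0]*560,1),round(x["location"][1]*420,1)) for x in r])
print(observe())
E
```

```text
pics
top {'vertical_fov': 46.59061088947511, 'cx': 275.6134848155406, 'cy': 198.0657542771517, 'view': array([[ 0.01738906, -0.99976525, -0.01292511,  0.00460508],
       [ 0.99838649,  0.01666329,  0.05428398, -0.5380696 ],
       [-0.05405586, -0.0138482 ,  0.99844188, -1.1691975 ],
       [ 0.        ,  0.        ,  0.        ,  1.        ]])}
lancets_mid [(0.56, 282.4, 152.9), (0.5, 228.2, 215.3)]
slips_mid [(0.78, 229.0, 216.6)]
jar_mid [(0.88, 334.5, 224.9), (0.48, 406.2, 244.0)]
block_mid [(0.68, 339.2, 152.3)]
cup_mid []
pad_mid [(0.86, 223.7, 154.7)]
tray [(0.73, 146.4, 220.6)]
round_mark [(0.71, 406.0, 243.8), (0.17, 337.8, 152.5)]
side {'vertical_fov': 57.28456043418618, 'cx': 285.96651764354743, 'cy': 209.65820437691482, 'view': array([[-0.99915082, -0.04068873, -0.00648518,  0.53612587],
       [ 0.03330345, -0.8902115 ,  0.45432848, -0.02654127],
       [-0.02425923,  0.4537267 ,  0.89081063, -0.97939962],
       [ 0.        ,  0.        ,  0.        ,  1.        ]])}
lancets_mid [(0.61, 242.2, 206.6)]
slips_mid [(0.84, 304.5, 255.3)]
jar_mid [(0.69, 312.3, 164.4), (0.4
[... 307 characters left out ...]
6267e+01, -1.23365299e+01]), 'qvel': array([ 0.01149083,  0.00068017, -0.13248317, -0.02861662, -0.08044045,
       -0.0548949 ]), 'joint_efforts': array([-6.74993571e-04, -4.48325086e+01, -2.31465822e+01, -2.64852833e-04,
        4.85128621e-04, -9.13573132e-06]), 'position': array([ 0.21051092, -0.50807627,  0.23133457]), 'tool_rot': array([[ 9.23843929e-01,  3.82769375e-01,  8.35785990e-06],
       [ 3.82769375e-01, -9.23843929e-01,  2.43478281e-05],
       [ 1.70409611e-05, -1.92944603e-05, -1.00000000e+00]]), 'ft_force': array([ 0.0290736 , -0.0712365 , -0.05958063]), 'wrist_torque': array([-0.01054606,  0.02411626,  0.00592992]), 'gripper_force': 0.0, 'grip_width': 0.08547121621765659}
```

View pics/top0.png

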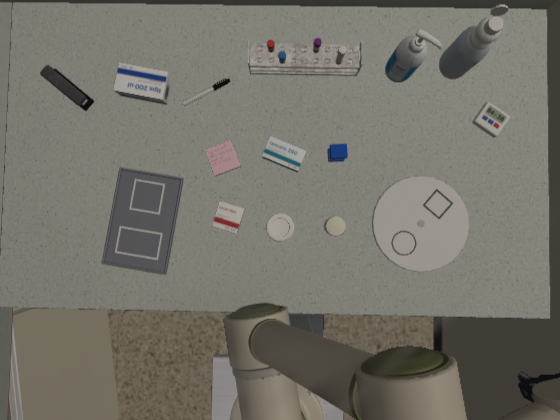

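View pics/side0.png

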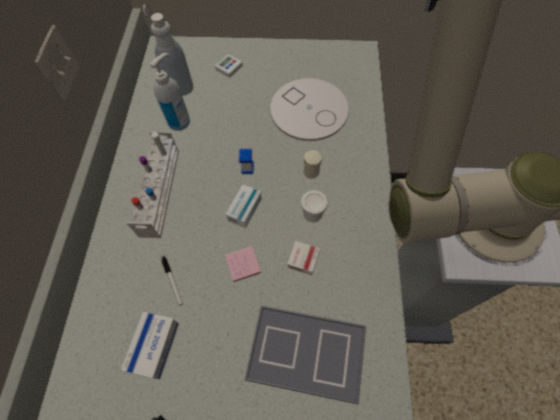

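Top view: lancets (284,153), block (338,152), slips (229,217), jar (335,226), cup (280,227), pad (223,157), tray centre (144,220), disc centre (421,223), with the tray's oblong outline nearest the robot. The networks agree with this. Next I'll measure from colour and depth.

```bash
cat > h.py <<'E'
import numpy as np,cv2
from rig import observe,cams
def cal(n):
    c=cams.calibration(n);return 210/np.tan(np.radians(c["vertical_fov"]/2)),c["cx"],c["cy"],c["view"]
def ray(n,uv):
    f,cx,cy,V=cal(n);uv=np.atleast_2d(uv).astype(float)
    d=np.c_[(uv[:,0]-cx)/f,-(uv[:,1]-cy)/f,-np.ones(len(uv))]@V[:3,:3]
    return -V[:3,:3].T@V[:3,3],d
def plane(n,uv,z):
    o,d=ray(n,uv);return o+d*((z-o[2])/d[:,2])[:,None]
def cloud(n,d):
    v,u=np.mgrid[:420,:560];o,r=ray(n,np.c_[u.ravel(),v.ravel()])
    return (o+r*d.reshape(-1,1)).reshape(420,560,3)
def proj(n,p):
    f,cx,cy,V=cal(n);c=np.atleast_2d(p)@V[:3,:3].T+V[:3,3];return np.c_[cx-f*c[:,0]/c[:,2],cy+f*c[:,1]/c[:,2]]
E
python3 - <<'E'
from h import *
P={"lancets":(.53,.04),"slips":1}
seeds={"lancets":((284,153),(243,205)),"slips":((229,217),(304,256)),"jar":((335,226),(313,160)),"block":((338,152),(246,160)),"cup":((280,227),(314,205)),"pad":((223,157),(243,264))}
for i,n in enumerate(("top","side")):
    z=np.load(f"pics/{n}0.npz");d=z["d"];X=cloud(n,d)
    t=X[(abs(X[...,0]-.5)<.03)&(abs(X[...,1]-.12)<.3)&(abs(X[...,2])<.01)]
    print(n,"table z",np.median(t[:,2]),t[:,2].std())
    for k,s in seeds.items():
        u,v=s[i];w=X[v-25:v+26,u-25:u+26];zz=w[...,2]
        zt=np.percentile(w[20:31,20:31,2],80)
        m=((abs(zz-zt)<.007)&(d[v-25:v+26,u-25:u+26]>0)).astype(np.uint8)
        nl,l=cv2.connectedComponents(m);lab=np.bincount(l[18:33,18:33].ravel(),minlength=nl);lab[0]=0
        p=w[l==lab.argmax()]
        r=cv2.minAreaRect((p[:,:2]*1000).astype(np.float32))
        print(n,k,"ztop %.4f"%zt,len(p),np.round(p.mean(0),4),"rect",np.round(r[0],1),np.round(r[1],1),round(r[2],1))
# disc
    m=(abs(X[...,2]-.026)<.006)&(X[...,1]<-.15)&(X[...,1]>-.5)&(X[...,0]<.65)&(X[...,0]>.2)
    p=X[m];h=cv2.convexHull((p[:,:2]*1000).astype(np.float32));print("disc",cv2.minEnclosingCircle(h),cv2.fitEllipse(h))
E
```

```text
top table z 0.000684462269509023 0.0031490563593423227
top lancets ztop 0.0426 850 [ 0.643  -0.0034  0.0406] rect [643.3  -3.5] [94.  52.9] 67.9
top slips ztop 0.0317 665 [0.4893 0.128  0.0298] rect [489.1 127.9] [62.8 62.1] 73.8
top jar ztop 0.0733 318 [ 0.4723 -0.1247  0.0714] rect [ 471.7 -125. ] [43.7 46.4] 1.0
top block ztop 0.0679 246 [ 0.647  -0.1308  0.0658] rect [ 647.4 -130.7] [34. 40.] 4.5
top cup ztop 0.0693 622 [0.4675 0.0026 0.0683] rect [467.1   2.9] [62.4 62.5] 0.6
top pad ztop 0.0173 767 [0.6335 0.1457 0.0157] rect [634.  145.6] [69.4 67.9] 21.3
disc ((482.46368408203125, -333.234375), 115.32450103759766) ((482.1941833496094, -332.8464050292969), (228.09568786621094, 229.53500366210938), 3.730462074279785)
side table z 0.0016222265129244295 0.002710947577394789
side lancets ztop 0.0422 724 [ 0.6451 -0.0037  0.0409] rect [645.   -5.7] [96. 53.] 68.6
side slips ztop 0.0315 671 [0.4911 0.1268 0.0299] rect [491.1 125.8] [63.1 62.5] 73.8
side jar ztop 0.0733 225 [ 0.4744 -0.1253  0.0719] rect [ 473.8 -126.9] [44.6 44.8] 29.3
side block ztop 0.0666 182 [ 0.6486 -0.1311  0.0659] rect [ 649.4 -131.9] [34.2 42.7] 4.8
side cup ztop 0.0699 525 [0.4698 0.0018 0.0689] rect [470.1   0.5] [63.9 64.2] 6.1
side pad ztop 0.0170 797 [0.6353 0.1449 0.0158] rect [635.8 143.5] [67.5 69.4] 21.6
disc ((485.4240417480469, -334.92156982421875), 116.65823364257812) ((484.46337890625, -335.3161926269531), (227.97189331054688, 231.14938354492188), 6.8304033279418945)
```

Run:
```python
from h import *
a=np.load("pics/top0.npz")["im"];b=np.load("pics/side0.npz")["im"]
t1=cv2.resize(a[160:280,95:195],None,fx=4,fy=4,interpolation=cv2.INTER_CUBIC)
t2=cv2.resize(a[165:285,370:470],None,fx=4,fy=4,interpolation=cv2.INTER_CUBIC)
cv2.imwrite("pics/c1.png",np.hstack([t1,t2])[:,:,::-1])
```

```text
(no output)
```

View pics/c1.png

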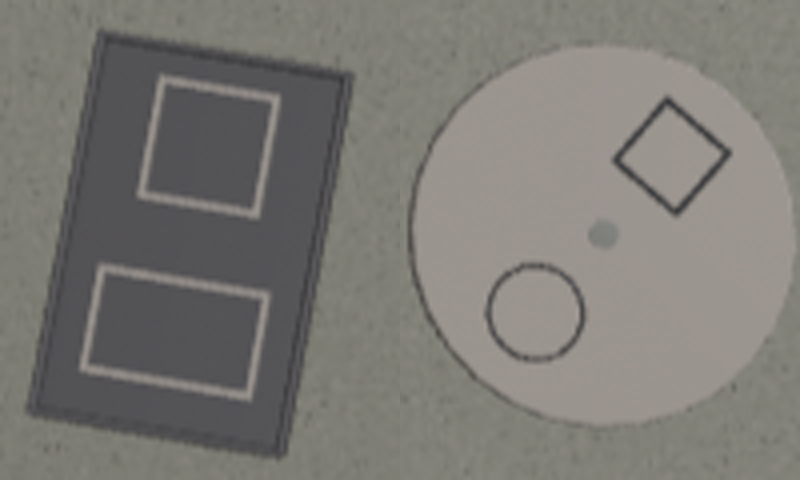

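The crop shows the oblong outline at crop (175,332), its square at (208,147), the disc's square at (672,155) and the ring at (536,312). I'll fit the outlines in both cameras.

```bash
cat > fit.py <<'E'
from h import *
from scipy.optimize import least_squares
def lines(n,im):
    g=cv2.GaussianBlur(im.mean(2),(0,0),.6);bg=cv2.medianBlur(im.mean(2).astype(np.uint8),21).astype(float)
    return g-bg
def rectpts(w,h,k=60):
    t=np.linspace(-.5,.5,k);return np.r_[np.c_[t*w,0*t+h/2],np.c_[t*w,0*t-h/2],np.c_[0*t+w/2,t*h],np.c_[0*t-w/2,t*h]]
def tf(p,x,y,a):
    c,s=np.cos(a),np.sin(a);return p@np.array([[c,s],[-s,c]])+[x,y]
a=np.linspace(0,2*np.pi,120)[:-1];ring=np.c_[np.cos(a),np.sin(a)]*.027
def fit(n,im,pts,z,sgn,x0):
    L=np.clip(sgn*lines(n,im),0,40).astype(np.float32)
    from scipy.optimize import minimize
    best=None
    for s in(2.,1.,.6):
        B=cv2.GaussianBlur(L,(0,0),s)
        def c(q):
            p=tf(pts,*q[:2],q[2]);uv=proj(n,np.c_[p,np.full(len(p),z)]).astype(np.float32)
            return -cv2.remap(B,uv[:,:1],uv[:,1:],cv2.INTER_CUBIC).mean()
        S=np.vstack([x0,x0+np.diag([.006,.006,.05])])
        r=minimize(c,x0,method="Nelder-Mead",options=dict(initial_simplex=S,xatol=1e-5,fatol=1e-5));x0=r.x
    return r.x,-r.fun
tray=np.r_[rectpts(.060,.101)+[-.055,0],rectpts(.070,.070)+[.06,0]]
disc=np.r_[ring+[.062,0],rectpts(.047,.047)+[-.062,0]]
def run(n,im):
    print(n)
    r,s=fit(n,im,tray,.004,1,np.array([.478,.318,-.16]));print(" tray",np.round(r[:2],4),round(np.degrees(r[2]),2),round(s,1))
    r2,s=fit(n,im,disc,.026,-1,np.array([.483,-.333,np.radians(131)]));print(" disc",np.round(r2[:2],4),round(np.degrees(r2[2]),2),round(s,1))
    return r,r2
E
python3 - <<'E'
from fit import *
for n in("top","side"):
    run(n,np.load(f"pics/{n}0.npz")["im"])
E
```

```text
top
 tray [0.4786 0.3396] -8.62 36.1
 disc [ 0.483  -0.3333] 139.47 36.9
side
 tray [0.4781 0.3368] -8.6 36.8
 disc [ 0.4829 -0.3363] 139.42 29.2
```

Averaging the two cameras, I get:

| Item | Position (m) | Angle |
|---|---|---|
| lancets | (.644, -.0045) | yaw -21.8 |
| slips | (.490, .127) | yaw -16.2 |
| jar | (.473, -.1255) | – |
| block | (.648, -.131) | yaw 4.6 |
| tray | (.4784, .338) | -8.6 |
| disc | (.483, -.335) | 139.45 |

First I'll turn for the lancets and go over them.

Emit:
{"op": "move_arm", "data": {"jaw": [8.5,8.5,8.5,8.5,8.5,8.5,8.5,8.5,8.5,8.5,8.5,8.5], "dp": [[0,0,0],[0,0,0],[0,0,0],[0,0,0],[0,0,0],[0,0,0],[0,0,0],[3.9,1.33,0],[3.9,1.33,0],[3.9,1.33,0],[3.9,1.33,0],[3.9,1.33,0]], "turn": [[0,0,-0.1134],[0,0,-0.1134],[0,0,-0.1134],[0,0,-0.1134],[0,0,-0.1134],[0,0,-0.1134],[0,0,-0.1134],[0,0,0],[0,0,0],[0,0,0],[0,0,0],[0,0,0]], "force": 30}}

```text
time_s: 1.9
position: [0.3461, -0.3506, 0.2315]
tool_rot: [[0.375, 0.927, 0.0], [0.927, -0.375, -0.0], [-0.0, 0.0, -1.0]]
ft_force: [0.7, -1.4, 0.2]
grip_width: 0.0848
gripper_force: 0.0
```

Emit:
{"op": "move_arm", "data": {"jaw": [8.5,8.5,8.5,8.5,8.5,8.5,8.5,8.5,8.5,8.5,8.5,8.5], "dp": [[3.9,1.33,0],[3.9,1.33,0],[3.9,1.33,0],[3.9,1.33,0],[3.9,1.33,0],[3.9,1.33,0],[3.9,1.33,0],[3.9,1.33,0],[3.9,1.33,0],[3.9,1.33,0],[3.9,1.33,0],[0,0,0]], "turn": [[0,0,0],[0,0,0],[0,0,0],[0,0,0],[0,0,0],[0,0,0],[0,0,0],[0,0,0],[0,0,0],[0,0,0],[0,0,0],[0,0,0]]}}

```text
time_s: 2.9
position: [0.6444, -0.0039, 0.2301]
tool_rot: [[0.37, 0.929, 0.0], [0.929, -0.37, 0.002], [0.002, -0.0, -1.0]]
ft_force: [-0.0, -0.5, 1.0]
grip_width: 0.0847
gripper_force: 0.0
```

```bash
cat > plan.py <<'E'
import sys
from h import *
def plan(x,y,z,psi):
    s=observe();R=s["tool_rot"];p=s["position"];c=np.degrees(np.arctan2(R[1,0],R[0,0]))
    t=-((psi-c+180)%360-180);a=np.radians(psi);D=np.array([x,y,z])-p
    d=[D[0]*np.cos(a)+D[1]*np.sin(a),D[0]*np.sin(a)-D[1]*np.cos(a),-D[2]]
    R2=R.T@np.array([[np.cos(a),np.sin(a),0],[np.sin(a),-np.cos(a),0],[0,0,-1]])
    print("t %.2f"%s["time_s"],"pos",np.round(p,4),"psi %.2f"%c,"turn rad",np.round(cv2.Rodrigues(R2)[0].ravel(),4),"dp cm after turn",np.round(np.array(d)*100,2),"w %.4f gf %.1f"%(s["grip_width"],s["gripper_force"]),"F",np.round(s["ft_force"],1),"q",np.round(s["q"],0))
plan(*map(float,sys.argv[1:5]))
E
python3 plan.py .644 -.0045 .008 68.2
```

```text
t 2.90 pos [ 0.6444 -0.0039  0.2301] psi 68.31 turn rad [-0.0003 -0.0017  0.0018] dp cm after turn [-7.000e-02 -2.000e-02  2.221e+01] w 0.0847 gf 0.0 F [-0.  -0.5  1. ] q [-11.  32.  58.   0.  91.  11.]
```

Emit:
{"op": "move_arm", "data": {"jaw": [8.5,8.5,8.5,8.5,8.5,8.5,8.5,8.5,8.5,5,5,5], "dp": [[-0.07,0,3.5],[0,0,3.5],[0,0,3.5],[0,0,3.5],[0,0,3.5],[0,0,2.5],[0,0,1.5],[0,0,0.7],[0,0,0],[0,0,0],[0,0,0],[0,0,0]], "turn": [[0,0,0],[0,0,0],[0,0,0],[0,0,0],[0,0,0],[0,0,0],[0,0,0],[0,0,0],[0,0,0],[0,0,0],[0,0,0],[0,0,0]]}}

```text
time_s: 3.9
position: [0.6423, -0.0102, 0.011]
tool_rot: [[0.375, 0.927, 0.003], [0.927, -0.375, -0.001], [0.001, 0.003, -1.0]]
ft_force: [-0.5, 0.2, 0.3]
grip_width: 0.0539
gripper_force: 32.5
```

Emit:
{"op": "move_arm", "data": {"jaw": [5,5,5,5,5,5], "dp": [[0,0,0],[0,0,0],[0,0,0],[0,0,0],[0,0,0],[0,0,0]], "turn": [[0,0,0],[0,0,0],[0,0,0],[0,0,0],[0,0,0],[0,0,0]]}}

```text
time_s: 4.4
position: [0.6423, -0.0102, 0.011]
tool_rot: [[0.375, 0.927, 0.003], [0.927, -0.375, -0.001], [0.001, 0.003, -1.0]]
ft_force: [-0.9, 0.4, 7.7]
grip_width: 0.0538
gripper_force: 33.4
```

```bash
python3 plan.py .424 .3462 .14 81.4
```

```text
t 4.40 pos [ 0.6423 -0.0102  0.011 ] psi 67.99 turn rad [ 3.100e-03 -1.000e-04 -2.341e-01] dp cm after turn [ 31.98 -26.91 -12.9 ] w 0.0538 gf 33.4 F [-0.9  0.4  7.7] q [-11.  43.  74.  -0.  62.  11.]
```

Emit:
{"op": "move_arm", "data": {"jaw": [5,5,5,5,5,5,5,5], "dp": [[0,0,-1],[0,0,-2],[0,0,-2.5],[0,0,-2.5],[0,0,-2.5],[0,0,-1.5],[0,0,-0.9],[0,0,0]], "turn": [[0,0,0],[0,0,0],[0,0,-0.058],[0,0,-0.058],[0,0,-0.058],[0,0,-0.06],[0,0,0],[0,0,0]]}}

```text
time_s: 5.07
position: [0.642, -0.01, 0.1408]
tool_rot: [[0.151, 0.988, 0.004], [0.988, -0.151, -0.001], [-0.0, 0.004, -1.0]]
ft_force: [0.2, 0.6, -1.4]
grip_width: 0.0538
gripper_force: 32.6
```

Emit:
{"op": "move_arm", "data": {"jaw": [5,5,5,5,5,5,5,5,5,5,5,5], "dp": [[2.62,-2.24,0],[2.62,-2.24,0],[2.62,-2.24,0],[2.62,-2.24,0],[2.62,-2.24,0],[2.62,-2.24,0],[2.62,-2.24,0],[2.62,-2.24,0],[2.62,-2.24,0],[2.62,-2.24,0],[2.62,-2.24,0],[2.62,-2.24,0]], "turn": [[0,0,0],[0,0,0],[0,0,0],[0,0,0],[0,0,0],[0,0,0],[0,0,0],[0,0,0],[0,0,0],[0,0,0],[0,0,0],[0,0,0]]}}

```text
time_s: 6.07
position: [0.421, 0.342, 0.1372]
tool_rot: [[0.152, 0.988, -0.002], [0.988, -0.152, -0.001], [-0.001, -0.002, -1.0]]
ft_force: [0.5, 0.6, -0.6]
grip_width: 0.0539
gripper_force: 32.6
```

Emit:
{"op": "move_arm", "data": {"jaw": [5,5,5], "dp": [[0,0,0],[0,0,0],[0,0,0]], "turn": [[0,0,0],[0,0,0],[0,0,0]]}}

```text
time_s: 6.32
position: [0.4225, 0.3407, 0.1375]
tool_rot: [[0.15, 0.989, -0.001], [0.989, -0.15, -0.001], [-0.001, -0.001, -1.0]]
ft_force: [0.2, -0.9, -1.8]
grip_width: 0.0542
gripper_force: 32.6
```

```bash
python3 plan.py .4231 .3404 .016 81.4
```

```text
t 6.32 pos [0.4225 0.3407 0.1375] psi 81.35 turn rad [-0.0011  0.0011 -0.0009] dp cm after turn [-0.02  0.06 12.15] w 0.0542 gf 32.6 F [ 0.2 -0.9 -1.8] q [26. 26. 84. -0. 70. 35.]
```

Emit:
{"op": "move_arm", "data": {"jaw": [5,5,5,5,5,5,5,5,5], "dp": [[0,0.06,1.5],[0,0,2],[0,0,2],[0,0,2],[0,0,2],[0,0,1.2],[0,0,0.5],[0,0,0],[0,0,0]], "turn": [[0,0,0],[0,0,0],[0,0,0],[0,0,0],[0,0,0],[0,0,0],[0,0,0],[0,0,0],[0,0,0]]}}

```text
time_s: 7.07
position: [0.4239, 0.3405, 0.0266]
tool_rot: [[0.151, 0.989, 0.0], [0.989, -0.151, 0.0], [0.0, 0.0, -1.0]]
ft_force: [0.9, -0.2, -0.5]
grip_width: 0.0538
gripper_force: 32.6
```

```bash
python3 plan.py .4231 .3404 .0155 81.4
```

```text
t 7.07 pos [0.4239 0.3405 0.0266] psi 81.32 turn rad [ 0.0002 -0.0001 -0.0015] dp cm after turn [-0.03 -0.08  1.11] w 0.0538 gf 32.6 F [ 0.9 -0.2 -0.5] q [26. 35. 91. -0. 54. 35.]
```

Emit:
{"op": "move_arm", "data": {"jaw": [5,5,5,5,5,5.6,6.6,6.8,6.8,6.8,6.8,6.8], "dp": [[0,-0.06,0.5],[0,0,0.4],[0,0,0.2],[0,0,0],[0,0,0],[0,0,0],[0,0,0],[0,0,0],[0,0,0],[0,0,0],[0,0,-1],[0,0,-2]], "turn": [[0,0,0],[0,0,0],[0,0,0],[0,0,0],[0,0,0],[0,0,0],[0,0,0],[0,0,0],[0,0,0],[0,0,0],[0,0,0],[0,0,0]]}}

```text
time_s: 8.07
position: [0.4218, 0.3406, 0.0445]
tool_rot: [[0.15, 0.989, -0.004], [0.989, -0.15, -0.002], [-0.002, -0.003, -1.0]]
ft_force: [-0.3, -0.4, 0.3]
grip_width: 0.0677
gripper_force: 0.0
```

Emit:
{"op": "move_arm", "data": {"jaw": [7,7,7,7,7,8.5,8.5,8.5], "dp": [[0,0,-2],[0,0,-2.5],[0,0,-2.5],[0,0,-2.5],[0,0,-2],[0,0,0],[0,0,0],[0,0,0]], "turn": [[0,0,0],[0,0,0],[0,0,0],[0,0,-0.1],[0,0,-0.12],[0,0,-0.12],[0,0,-0.12],[0,0,-0.12]]}}

```text
time_s: 8.73
position: [0.4226, 0.3411, 0.1616]
tool_rot: [[-0.422, 0.907, 0.001], [0.907, 0.422, 0.001], [0.0, 0.001, -1.0]]
ft_force: [0.0, 0.3, -0.6]
grip_width: 0.0852
gripper_force: 0.0
```

```bash
python3 plan.py .490 .127 .14 163.8
```

```text
t 8.73 pos [0.4226 0.3411 0.1616] psi 114.97 turn rad [ 1.300e-03  6.000e-04 -8.523e-01] dp cm after turn [-12.44 -18.68   2.16] w 0.0852 gf 0.0 F [ 0.   0.3 -0.6] q [26. 25. 82.  0. 73.  1.]
```

Emit:
{"op": "move_arm", "data": {"jaw": [8.5,8.5,8.5,8.5,8.5,8.5,8.5], "dp": [[0,0,0.3],[0,0,0.3],[0,0,0.3],[0,0,0.3],[0,0,0.3],[0,0,0.3],[0,0,0.3]], "turn": [[0,0,-0.1218],[0,0,-0.1218],[0,0,-0.1218],[0,0,-0.1218],[0,0,-0.1218],[0,0,-0.1218],[0,0,-0.1218]]}}

```text
time_s: 9.32
position: [0.4226, 0.3411, 0.14]
tool_rot: [[-0.96, 0.279, 0.001], [0.279, 0.96, 0.0], [-0.0, 0.0, -1.0]]
ft_force: [-0.4, -0.1, -0.2]
grip_width: 0.0853
gripper_force: 0.0
```

Emit:
{"op": "move_arm", "data": {"jaw": [8.5,8.5,8.5,8.5,8.5,8.5,8.5,8.5,8.5,8.5], "dp": [[-1.78,-2.67,0],[-1.78,-2.67,0],[-1.78,-2.67,0],[-1.78,-2.67,0],[-1.78,-2.67,0],[-1.78,-2.67,0],[-1.78,-2.67,0],[0,0,0],[0,0,0],[0,0,0]], "turn": [[0,0,0],[0,0,0],[0,0,0],[0,0,0],[0,0,0],[0,0,0],[0,0,0],[0,0,0],[0,0,0],[0,0,0]]}}

```text
time_s: 10.15
position: [0.4888, 0.1268, 0.1398]
tool_rot: [[-0.959, 0.285, 0.0], [0.285, 0.959, 0.0], [-0.0, 0.0, -1.0]]
ft_force: [0.0, -0.0, 0.5]
grip_width: 0.0849
gripper_force: 0.0
```

```bash
python3 plan.py .490 .127 .006 163.8
python3 - <<'E'
from h import *
for n in("top","side"):
    im,d=cams.get_image(n);np.savez(f"pics/{n}1.npz",im=im,d=d);X=cloud(n,d)
    cv2.imwrite(f"pics/{n}1.png",im[:,:,::-1])
    m=(abs(X[...,2]-.045)<.005)&(abs(X[...,0]-.424)<.07)&(abs(X[...,1]-.346)<.08)
    p=X[m]
    if len(p): r=cv2.minAreaRect((p[:,:2]*1000).astype(np.float32));print(n,len(p),p.mean(0),r)
E
```

```text
t 10.15 pos [0.4888 0.1268 0.1398] psi 163.46 turn rad [ 0.0003  0.0001 -0.0059] dp cm after turn [-0.11  0.05 13.38] w 0.0849 gf 0.0 F [ 0.  -0.   0.5] q [  1.  23.  90.   0.  68. -72.]
top 868 [0.42348185 0.34739748 0.04470127] ((423.5805969238281, 347.85302734375), (95.7710189819336, 52.706233978271484), 81.63172149658203)
side 1238 [0.42533097 0.34706948 0.04474927] ((424.99090576171875, 345.6795654296875), (94.03034210205078, 52.860511779785156), 81.70054626464844)
```

View pics/side1.png

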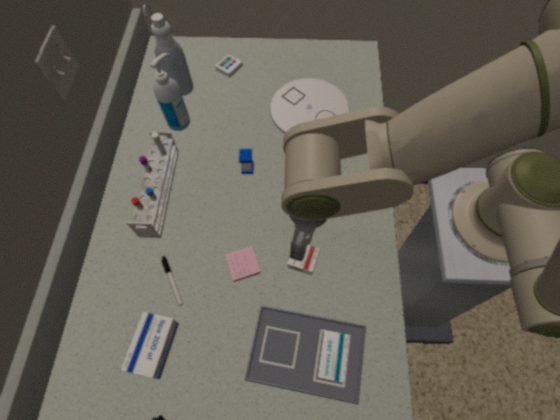

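The side view shows the carton square inside its outline at (333,357), and the measurements put it within 1 mm. Next come the slips at (303,257).

Emit:
{"op": "move_arm", "data": {"jaw": [8.5,8.5,8.5,8.5,8.5,8.5,8.5,8.5,8.5,8.5], "dp": [[-0.1,0.05,1.5],[0,0,2],[0,0,2],[0,0,2],[0,0,2],[0,0,2],[0,0,1.2],[0,0,0.5],[0,0,0],[0,0,0]], "turn": [[0,0,-0.006],[0,0,0],[0,0,0],[0,0,0],[0,0,0],[0,0,0],[0,0,0],[0,0,0],[0,0,0],[0,0,0]]}}

```text
time_s: 11.08
position: [0.4903, 0.1272, 0.0078]
tool_rot: [[-0.961, 0.278, 0.001], [0.278, 0.961, 0.0], [-0.001, 0.0, -1.0]]
ft_force: [0.1, 0.1, 0.8]
grip_width: 0.0849
gripper_force: 0.0
```

```bash
python3 plan.py .490 .127 .006 163.8
```

```text
t 11.08 pos [0.4903 0.1272 0.0078] psi 163.88 turn rad [0.0002 0.0005 0.0013] dp cm after turn [ 0.02 -0.03  0.18] w 0.0849 gf 0.0 F [0.1 0.1 0.8] q [  1.  34.  98.   0.  48. -73.]
```

Emit:
{"op": "move_arm", "data": {"jaw": [6,6,6,6,6,6], "dp": [[0,0,0.1],[0,0,0],[0,0,0],[0,0,0],[0,0,0],[0,0,0]], "turn": [[0,0,0],[0,0,0],[0,0,0],[0,0,0],[0,0,0],[0,0,0]], "force": 25}}

```text
time_s: 11.58
position: [0.4904, 0.1268, 0.0072]
tool_rot: [[-0.96, 0.279, 0.001], [0.279, 0.96, 0.0], [-0.001, 0.001, -1.0]]
ft_force: [-1.1, 2.0, 6.6]
grip_width: 0.0618
gripper_force: 27.8
```

Emit:
{"op": "move_arm", "data": {"jaw": [6,6,6,6,6,6,6,6], "dp": [[0,0,-0.6],[0,0,-1.5],[0,0,-2],[0,0,-2],[0,0,-2],[0,0,-1.5],[0,0,-0.6],[0,0,0]], "turn": [[0,0,0],[0,0,0],[0,0,-0.044],[0,0,-0.044],[0,0,-0.044],[0,0,0],[0,0,0],[0,0,0]]}}

```text
time_s: 12.25
position: [0.4906, 0.1267, 0.1096]
tool_rot: [[-0.989, 0.15, 0.003], [0.15, 0.989, 0.0], [-0.003, 0.0, -1.0]]
ft_force: [-0.2, 0.5, -1.7]
grip_width: 0.0619
gripper_force: 28.1
```

Emit:
{"op": "move_arm", "data": {"jaw": [6,6,6,6,6,6,6,6,6,6,6], "dp": [[-0.21,2.58,0],[-0.21,2.58,0],[-0.21,2.58,0],[-0.21,2.58,0],[-0.21,2.58,0],[-0.21,2.58,0],[-0.21,2.58,0],[-0.21,2.58,0],[0,0,0],[0,0,0],[0,0,0]], "turn": [[0,0,0],[0,0,0],[0,0,0],[0,0,0],[0,0,0],[0,0,0],[0,0,0],[0,0,0],[0,0,0],[0,0,0],[0,0,0]]}}

```text
time_s: 13.17
position: [0.5371, 0.3277, 0.1071]
tool_rot: [[-0.989, 0.15, -0.002], [0.15, 0.989, -0.001], [0.002, -0.001, -1.0]]
ft_force: [0.2, -0.0, -1.4]
grip_width: 0.0616
gripper_force: 28.1
```

```bash
python3 plan.py .5377 .329 .012 171.4
```

```text
t 13.17 pos [0.5371 0.3277 0.1071] psi 171.38 turn rad [-0.0013 -0.0019 -0.0004] dp cm after turn [-0.04  0.14  9.51] w 0.0616 gf 28.1 F [ 0.2 -0.  -1.4] q [ 21.  36.  71.  -0.  73. -61.]
```

Emit:
{"op": "move_arm", "data": {"jaw": [6,6,6,6,6,6,6,6,6], "dp": [[-0.04,0.1,1],[0,0,2],[0,0,2],[0,0,2],[0,0,1],[0,0,0.5],[0,0,0],[0,0,0],[0,0,0]], "turn": [[0,0,0],[0,0,0],[0,0,0],[0,0,0],[0,0,0],[0,0,0],[0,0,0],[0,0,0],[0,0,0]]}}

```text
time_s: 13.92
position: [0.5388, 0.3293, 0.0244]
tool_rot: [[-0.989, 0.15, 0.002], [0.15, 0.989, 0.001], [-0.002, 0.001, -1.0]]
ft_force: [0.2, 0.5, -0.9]
grip_width: 0.0618
gripper_force: 28.1
```

```bash
python3 plan.py .5377 .329 .0117 171.4
```

```text
t 13.92 pos [0.5388 0.3293 0.0244] psi 171.38 turn rad [ 0.001   0.0017 -0.0004] dp cm after turn [ 0.1  -0.04  1.27] w 0.0618 gf 28.1 F [ 0.2  0.5 -0.9] q [ 21.  41.  76.   0.  63. -61.]
```

Emit:
{"op": "move_arm", "data": {"jaw": [6,6,6,6,6,6.4,7.2,7.6,7.6,7.6,7.6,7.6], "dp": [[0.1,-0.04,0.5],[0,0,0.5],[0,0,0.25],[0,0,0],[0,0,0],[0,0,0],[0,0,0],[0,0,0],[0,0,0],[0,0,0],[0,0,-1],[0,0,-2]], "turn": [[0,0,0],[0,0,0],[0,0,0],[0,0,0],[0,0,0],[0,0,0],[0,0,0],[0,0,0],[0,0,0],[0,0,0],[0,0,0],[0,0,0]]}}

```text
time_s: 14.92
position: [0.536, 0.3284, 0.0395]
tool_rot: [[-0.989, 0.15, -0.004], [0.15, 0.989, -0.002], [0.004, -0.002, -1.0]]
ft_force: [0.7, -0.6, -0.6]
grip_width: 0.0759
gripper_force: 0.0
```

Emit:
{"op": "move_arm", "data": {"jaw": [8,8,8,8,8,8,8,8,8,8,8,8], "dp": [[0,0,-2],[0,0,-3],[0,0,-3],[0,0,-3],[0,0,-2],[0,0,0],[0,0,0],[0,0,0],[0,0,0],[0,0,0],[0,0,0],[0,0,0]], "turn": [[0,0,0],[0,0,0],[0,0,0],[0,0,0.12],[0,0,0.12],[0,0,0.12],[0,0,0.12],[0,0,0.12],[0,0,0.12],[0,0,0.12],[0,0,0.12],[0,0,0.12]]}}

```text
time_s: 15.92
position: [0.5371, 0.3289, 0.1717]
tool_rot: [[-0.328, 0.945, 0.001], [0.945, 0.328, 0.0], [0.0, 0.001, -1.0]]
ft_force: [-0.2, 0.6, 0.0]
grip_width: 0.0798
gripper_force: 0.0
```

Emit:
{"op": "move_arm", "data": {"jaw": [8,8,8,8,8,8,8,8,8,8], "dp": [[0,0,0],[0,0,0],[0,0,0],[0,0,0],[0,0,0],[0,0,0],[0,0,0],[0,0,0],[0,0,0],[0,0,0]], "turn": [[0,0,0.12],[0,0,0.12],[0,0,0.12],[0,0,0.12],[0,0,0.12],[0,0,0.12],[0,0,0.12],[0,0,0.12],[0,0,0.09],[0,0,0]]}}

```text
time_s: 16.75
position: [0.5371, 0.3289, 0.1716]
tool_rot: [[0.654, 0.757, 0.001], [0.757, -0.654, 0.0], [0.001, 0.0, -1.0]]
ft_force: [0.4, 0.1, 0.7]
grip_width: 0.0798
gripper_force: 0.0
```

```bash
python3 plan.py .473 -.1255 .15 49.45
```

```text
t 16.75 pos [0.5371 0.3289 0.1716] psi 49.17 turn rad [ 0.0003 -0.0005 -0.005 ] dp cm after turn [-38.69  24.67   2.16] w 0.0798 gf 0.0 F [0.4 0.1 0.7] q [21. 32. 66.  0. 81. 62.]
```

Emit:
{"op": "move_arm", "data": {"jaw": [8,8,8,8,8,8,8,8,8,8,8,8], "dp": [[-3.22,2.05,0.18],[-3.22,2.05,0.18],[-3.22,2.05,0.18],[-3.22,2.05,0.18],[-3.22,2.05,0.18],[-3.22,2.05,0.18],[-3.22,2.05,0.18],[-3.22,2.05,0.18],[-3.22,2.05,0.18],[-3.22,2.05,0.18],[-3.22,2.05,0.18],[-3.22,2.05,0.18]], "turn": [[0,0,-0.005],[0,0,0],[0,0,0],[0,0,0],[0,0,0],[0,0,0],[0,0,0],[0,0,0],[0,0,0],[0,0,0],[0,0,0],[0,0,0]]}}

```text
time_s: 17.75
position: [0.4735, -0.1266, 0.1498]
tool_rot: [[0.645, 0.764, 0.001], [0.764, -0.645, -0.0], [0.0, 0.001, -1.0]]
ft_force: [0.4, 0.6, -0.3]
grip_width: 0.0802
gripper_force: 0.0
```

Emit:
{"op": "move_arm", "data": {"jaw": [8,8,8,8], "dp": [[0,0,0],[0,0,0],[0,0,0],[0,0,0]], "turn": [[0,0,0],[0,0,0],[0,0,0],[0,0,0]]}}

```text
time_s: 18.08
position: [0.4742, -0.1238, 0.1495]
tool_rot: [[0.646, 0.764, 0.0], [0.764, -0.646, 0.0], [0.0, 0.0, -1.0]]
ft_force: [0.7, -0.8, -0.8]
grip_width: 0.0799
gripper_force: 0.0
```

```bash
python3 plan.py .473 -.1255 .044 49.45
python3 - <<'E'
from h import *
for n in("top","side"):
    im,d=cams.get_image(n);np.savez(f"pics/{n}2.npz",im=im,d=d);X=cloud(n,d)
    cv2.imwrite(f"pics/{n}2.png",im[:,:,::-1])
    m=(abs(X[...,2]-.034)<.005)&(abs(X[...,0]-.538)<.05)&(abs(X[...,1]-.329)<.05)
    p=X[m]
    if len(p): r=cv2.minAreaRect((p[:,:2]*1000).astype(np.float32));print(n,len(p),p.mean(0),r)
E
```

```text
t 18.08 pos [ 0.4742 -0.1238  0.1495] psi 49.78 turn rad [ 0.0001 -0.0002  0.0057] dp cm after turn [-0.21  0.02 10.55] w 0.0799 gf 0.0 F [ 0.7 -0.8 -0.8] q [-29.  21.  91.   0.  68.  12.]
top 655 [0.53611799 0.33007941 0.03381783] ((536.23583984375, 330.85760498046875), (64.40593719482422, 62.18413543701172), 81.1076431274414)
side 910 [0.53771253 0.32902036 0.03384183] ((537.7080688476562, 328.2230224609375), (62.476627349853516, 62.18096160888672), 81.34502410888672)
```

View pics/side2.png

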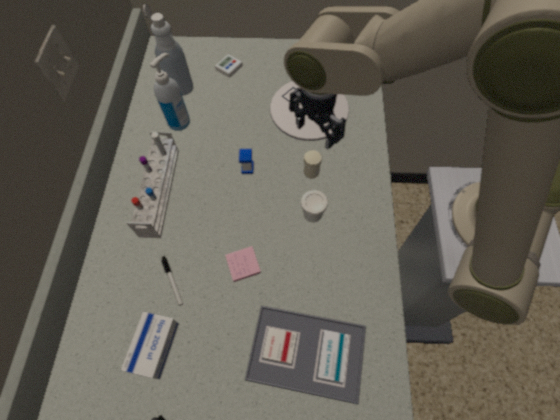

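Slips are square in their outline at (280,347), within 1–2 mm. Next is the jar at (313,163), held by its lid.

Emit:
{"op": "move_arm", "data": {"jaw": [8,8,8,8,8,8,8,8,8], "dp": [[-0.2,0,1.5],[0,0,2],[0,0,2],[0,0,2],[0,0,2],[0,0,1],[0,0,0.5],[0,0,0],[0,0,0]], "turn": [[0,0,0.005],[0,0,0],[0,0,0],[0,0,0],[0,0,0],[0,0,0],[0,0,0],[0,0,0],[0,0,0]]}}

```text
time_s: 18.93
position: [0.4731, -0.126, 0.0397]
tool_rot: [[0.651, 0.759, 0.001], [0.759, -0.651, -0.0], [0.0, 0.001, -1.0]]
ft_force: [-0.5, 1.2, 0.5]
grip_width: 0.08
gripper_force: 0.0
```

```bash
python3 plan.py .473 -.1255 .04 49.45
```

```text
t 18.93 pos [ 0.4731 -0.126   0.0397] psi 49.40 turn rad [ 0.0006 -0.0001 -0.0008] dp cm after turn [ 0.03 -0.04 -0.03] w 0.0800 gf 0.0 F [-0.5  1.2  0.5] q [-29.  30.  99.  -0.  51.  12.]
```

Emit:
{"op": "move_arm", "data": {"jaw": [4,4,4,4,4,4,4,4], "dp": [[0,0,0],[0,0,0],[0,0,0],[0,0,0],[0,0,0],[0,0,0],[0,0,0],[0,0,0]], "turn": [[0,0,0],[0,0,0],[0,0,0],[0,0,0],[0,0,0],[0,0,0],[0,0,0],[0,0,0]], "force": 30}}

```text
time_s: 19.6
position: [0.4731, -0.1265, 0.04]
tool_rot: [[0.652, 0.759, 0.001], [0.759, -0.652, -0.001], [0.0, 0.001, -1.0]]
ft_force: [-0.6, 1.0, 5.9]
grip_width: 0.0457
gripper_force: 30.0
```

```bash
python3 plan.py .436 -.2947 .14 49.45
```

```text
t 19.60 pos [ 0.4731 -0.1265  0.04  ] psi 49.34 turn rad [ 0.0013 -0.0004 -0.0019] dp cm after turn [-15.2    8.12 -10.  ] w 0.0457 gf 30.0 F [-0.6  1.   5.9] q [-29.  30.  99.   0.  51.  12.]
```

Emit:
{"op": "move_arm", "data": {"jaw": [4,4,4,4,4,4,4,4], "dp": [[0,0,-0.5],[0,0,-1.5],[0,0,-2],[0,0,-2],[0,0,-2],[0,0,-1.5],[0,0,-0.5],[0,0,0]], "turn": [[0,0,0],[0,0,0],[0,0,0],[0,0,0],[0,0,0],[0,0,0],[0,0,0],[0,0,0]]}}

```text
time_s: 20.27
position: [0.4731, -0.1265, 0.1402]
tool_rot: [[0.652, 0.759, 0.002], [0.759, -0.652, -0.001], [0.0, 0.002, -1.0]]
ft_force: [0.7, -0.2, -0.8]
grip_width: 0.0457
gripper_force: 31.0
```

Emit:
{"op": "move_arm", "data": {"jaw": [4,4,4,4,4,4,4,4,4,4,4], "dp": [[-1,0.5,0],[-2.4,1.3,0],[-2.6,1.4,0],[-2.6,1.4,0],[-2.6,1.4,0],[-2.5,1.3,0],[-1.5,0.8,0],[0,0,0],[0,0,0],[0,0,0],[0,0,0]], "turn": [[0,0,0],[0,0,0],[0,0,0],[0,0,0],[0,0,0],[0,0,0],[0,0,0],[0,0,0],[0,0,0],[0,0,0],[0,0,0]]}}

```text
time_s: 21.18
position: [0.4351, -0.2935, 0.1388]
tool_rot: [[0.651, 0.759, -0.001], [0.759, -0.651, 0.001], [0.0, -0.001, -1.0]]
ft_force: [0.2, -0.5, -0.1]
grip_width: 0.0455
gripper_force: 31.0
```

```bash
python3 plan.py .436 -.2947 .08 49.45
```

```text
t 21.18 pos [ 0.4351 -0.2935  0.1388] psi 49.40 turn rad [-0.0012 -0.0002 -0.0009] dp cm after turn [-0.04  0.15  5.88] w 0.0455 gf 31.0 F [ 0.2 -0.5 -0.1] q [-47.  24.  87.   0.  69.  -6.]
```

Emit:
{"op": "move_arm", "data": {"jaw": [4,4,4,4,4,4,4,4], "dp": [[0,0.1,1],[0,0.05,2],[0,0,2],[0,0,1],[0,0,0.4],[0,0,0],[0,0,0],[0,0,0]], "turn": [[0,0,0],[0,0,0],[0,0,0],[0,0,0],[0,0,0],[0,0,0],[0,0,0],[0,0,0]]}}

```text
time_s: 21.85
position: [0.4367, -0.2955, 0.0759]
tool_rot: [[0.651, 0.759, 0.001], [0.759, -0.651, -0.001], [-0.0, 0.001, -1.0]]
ft_force: [-0.4, -0.3, -1.1]
grip_width: 0.0456
gripper_force: 31.0
```

```bash
python3 plan.py .436 -.2947 .0665 49.45
```

```text
t 21.85 pos [ 0.4367 -0.2955  0.0759] psi 49.36 turn rad [ 0.0015  0.0002 -0.0015] dp cm after turn [ 0.01 -0.11  0.94] w 0.0456 gf 31.0 F [-0.4 -0.3 -1.1] q [-47.  29.  91.   0.  60.  -6.]
```

Emit:
{"op": "move_arm", "data": {"jaw": [4,4,4,4,4,4,4], "dp": [[0,-0.1,0.3],[0,0,0.3],[0,0,0.2],[0,0,0.1],[0,0,0],[0,0,0],[0,0,0]], "turn": [[0,0,0],[0,0,0],[0,0,0],[0,0,0],[0,0,0],[0,0,0],[0,0,0]]}}

```text
time_s: 22.43
position: [0.4356, -0.2948, 0.0662]
tool_rot: [[0.652, 0.759, 0.0], [0.759, -0.652, -0.0], [-0.0, 0.0, -1.0]]
ft_force: [0.3, -0.7, -1.6]
grip_width: 0.0456
gripper_force: 31.0
```

```bash
python3 plan.py .436 -.2947 .0662 49.45
```

```text
t 22.43 pos [ 0.4356 -0.2948  0.0662] psi 49.34 turn rad [ 0.0001  0.     -0.0019] dp cm after turn [0.03 0.03 0.  ] w 0.0456 gf 31.0 F [ 0.3 -0.7 -1.6] q [-47.  30.  92.   0.  58.  -6.]
```

Emit:
{"op": "move_arm", "data": {"jaw": [4,4,4,4.8,5.2,5.8,6.4,7,7,7,7], "dp": [[0,0,0.05],[0,0,0],[0,0,0],[0,0,0],[0,0,0],[0,0,0],[0,0,0],[0,0,0],[0,0,0],[0,0,-0.5],[0,0,-1]], "turn": [[0,0,0],[0,0,0],[0,0,0],[0,0,0],[0,0,0],[0,0,0],[0,0,0],[0,0,0],[0,0,0],[0,0,0],[0,0,0]]}}

```text
time_s: 23.35
position: [0.4352, -0.2944, 0.0803]
tool_rot: [[0.652, 0.759, -0.002], [0.759, -0.652, 0.002], [0.0, -0.002, -1.0]]
ft_force: [-0.2, -0.4, 0.3]
grip_width: 0.0703
gripper_force: 0.0
```

Emit:
{"op": "move_arm", "data": {"jaw": [7,7,7,7,7,7,7,7,7,7,7], "dp": [[0,0,-2],[0,0,-2.5],[0,0,-2.5],[0,0,-2.5],[0,0,0],[0,0,0],[0,0,0],[0,0,0],[0,0,0],[0,0,0],[0,0,0]], "turn": [[0,0,0],[0,0,0],[0,0,0],[0,0,-0.113],[0,0,-0.113],[0,0,-0.113],[0,0,-0.113],[0,0,-0.113],[0,0,-0.113],[0,0,-0.113],[0,0,0]]}}

```text
time_s: 24.27
position: [0.4356, -0.2947, 0.1761]
tool_rot: [[-0.085, 0.996, 0.0], [0.996, 0.085, -0.0], [-0.0, 0.0, -1.0]]
ft_force: [0.2, -0.1, -0.1]
grip_width: 0.0702
gripper_force: 0.0
```

```bash
python3 plan.py .648 -.131 .15 94.6
```

```text
t 24.27 pos [ 0.4356 -0.2947  0.1761] psi 94.89 turn rad [0.0002 0.0002 0.0051] dp cm after turn [14.61 22.49  2.61] w 0.0702 gf 0.0 F [ 0.2 -0.1 -0.1] q [-47.  22.  84.   0.  74. -52.]
```

Emit:
{"op": "move_arm", "data": {"jaw": [7,7,7,7,7,7,7,7,7,7,7], "dp": [[1.83,2.81,0.33],[1.83,2.81,0.33],[1.83,2.81,0.33],[1.83,2.81,0.33],[1.83,2.81,0.33],[1.83,2.81,0.33],[1.83,2.81,0.33],[1.83,2.81,0.33],[0,0,0],[0,0,0],[0,0,0]], "turn": [[0,0,0.005],[0,0,0],[0,0,0],[0,0,0],[0,0,0],[0,0,0],[0,0,0],[0,0,0],[0,0,0],[0,0,0],[0,0,0]]}}

```text
time_s: 25.18
position: [0.6481, -0.1316, 0.1493]
tool_rot: [[-0.074, 0.997, -0.001], [0.997, 0.074, -0.0], [-0.0, -0.001, -1.0]]
ft_force: [-0.4, -0.1, 0.4]
grip_width: 0.0701
gripper_force: 0.0
```

```bash
python3 plan.py .648 -.131 .036 94.6
python3 - <<'E'
from fit import *
for n in("top","side"):
    im,d=cams.get_image(n);np.savez(f"pics/{n}3.npz",im=im,d=d);X=cloud(n,d)
    cv2.imwrite(f"pics/{n}3.png",im[:,:,::-1])
    m=(abs(X[...,2]-.099)<.005)&(abs(X[...,0]-.436)<.05)&(abs(X[...,1]+.295)<.05)
    p=X[m]
    if len(p): r=cv2.minEnclosingCircle((p[:,:2]*1000).astype(np.float32));print(n,len(p),p.mean(0),r)
    r,s=fit(n,im,rectpts(.047,.047)+[-.062,0],.026,-1,np.array([.483,-.335,np.radians(139.4)]))
    x=r[:2]-.062*np.array([np.cos(r[2]),np.sin(r[2])]);print(" sq centre",x,np.degrees(r[2]),s)
E
```

```text
t 25.18 pos [ 0.6481 -0.1316  0.1493] psi 94.27 turn rad [-0.0006  0.     -0.0058] dp cm after turn [ 6.000e-02 -1.000e-02  1.133e+01] w 0.0701 gf 0.0 F [-0.4 -0.1  0.4] q [-22.  37.  62.  -0.  81. -26.]
top 312 [ 0.43459667 -0.29309373  0.09739541] ((435.0135192871094, -292.44830322265625), 23.665781021118164)
 sq centre [ 0.5302287  -0.37372719] 139.6169797909949 38.81303024291992
side 187 [ 0.43737973 -0.29357555  0.09823924] ((437.8592224121094, -294.7127990722656), 23.35589027404785)
 sq centre [ 0.53000875 -0.37653302] 139.24715999742045 30.62249755859375
```

View pics/side3.png

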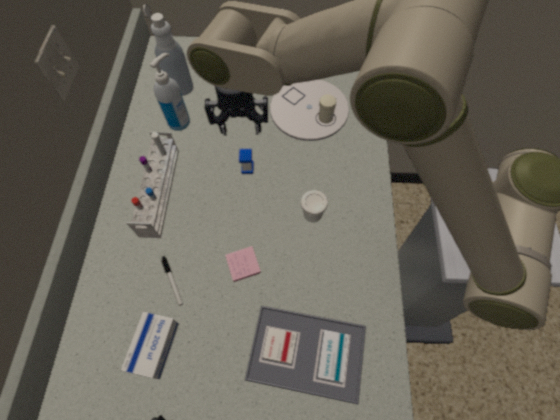

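The jar stands in its ring at (327,111) and the disc is still at 139.4°. Next is the block at (246,160), by the cap.

Emit:
{"op": "move_arm", "data": {"jaw": [7,7,7,7,7,7,7,7,7,7], "dp": [[0.05,0,1.5],[0,0,2],[0,0,2],[0,0,2],[0,0,2],[0,0,1.2],[0,0,0.5],[0,0,0],[0,0,0],[0,0,0]], "turn": [[0,0,-0.005],[0,0,0],[0,0,0],[0,0,0],[0,0,0],[0,0,0],[0,0,0],[0,0,0],[0,0,0],[0,0,0]]}}

```text
time_s: 26.12
position: [0.649, -0.1314, 0.0387]
tool_rot: [[-0.081, 0.997, 0.002], [0.997, 0.081, -0.001], [-0.001, 0.002, -1.0]]
ft_force: [0.2, -0.6, 0.2]
grip_width: 0.0702
gripper_force: 0.0
```

```bash
python3 plan.py .648 -.131 .037 94.6
```

```text
t 26.12 pos [ 0.649  -0.1314  0.0387] psi 94.64 turn rad [0.0021 0.0011 0.0008] dp cm after turn [ 0.05 -0.09  0.17] w 0.0702 gf 0.0 F [ 0.2 -0.6  0.2] q [-22.  43.  69.  -0.  68. -26.]
```

Emit:
{"op": "move_arm", "data": {"jaw": [7,7,3,3,3,3,3,3,3,3], "dp": [[0.05,-0.09,0.15],[0,0,0],[0,0,0],[0,0,0],[0,0,0],[0,0,0],[0,0,0],[0,0,0],[0,0,0],[0,0,0]], "turn": [[0,0,0],[0,0,0],[0,0,0],[0,0,0],[0,0,0],[0,0,0],[0,0,0],[0,0,0],[0,0,0],[0,0,0]], "force": 25}}

```text
time_s: 26.95
position: [0.6476, -0.1306, 0.0361]
tool_rot: [[-0.081, 0.997, 0.0], [0.997, 0.081, -0.0], [-0.0, 0.0, -1.0]]
ft_force: [-0.2, 0.8, 3.4]
grip_width: 0.0337
gripper_force: 26.4
```

```bash
python3 plan.py .5302 -.3752 .15 49.45
```

```text
t 26.95 pos [ 0.6476 -0.1306  0.0361] psi 94.67 turn rad [5.000e-04 0.000e+00 7.892e-01] dp cm after turn [-26.22   6.98 -11.39] w 0.0337 gf 26.4 F [-0.2  0.8  3.4] q [-22.  43.  70.   0.  67. -26.]
```

Emit:
{"op": "move_arm", "data": {"jaw": [3,3,3,3,3,3,3,3,3,3,3], "dp": [[0,0,-0.5],[0,0,-1.5],[0,0,-2],[0,0,-2],[0,0,-2],[0,0,-2],[0,0,-1],[0,0,-0.4],[0,0,0],[0,0,0],[0,0,0]], "turn": [[0,0,0],[0,0,0],[0,0,0.0985],[0,0,0.0985],[0,0,0.0985],[0,0,0.0985],[0,0,0.0985],[0,0,0.0985],[0,0,0.0985],[0,0,0.0985],[0,0,0]]}}

```text
time_s: 27.87
position: [0.6473, -0.1305, 0.1498]
tool_rot: [[0.652, 0.758, -0.0], [0.758, -0.652, 0.0], [-0.0, -0.0, -1.0]]
ft_force: [0.1, -0.3, -0.8]
grip_width: 0.0335
gripper_force: 26.1
```

Emit:
{"op": "move_arm", "data": {"jaw": [3,3,3,3,3,3,3,3,3,3,3,3], "dp": [[-1.6,0.4,0],[-3.3,0.9,0],[-3.3,0.9,0],[-3.3,0.9,0],[-3.3,0.9,0],[-3.3,0.9,0],[-3.3,0.9,0],[-3.2,0.8,0],[-1.6,0.4,0],[0,0,0],[0,0,0],[0,0,0]], "turn": [[0,0,0],[0,0,0],[0,0,0],[0,0,0],[0,0,0],[0,0,0],[0,0,0],[0,0,0],[0,0,0],[0,0,0],[0,0,0],[0,0,0]]}}

```text
time_s: 28.87
position: [0.5312, -0.3741, 0.1498]
tool_rot: [[0.648, 0.762, -0.0], [0.762, -0.648, 0.001], [0.0, -0.0, -1.0]]
ft_force: [1.1, 0.6, -1.4]
grip_width: 0.0336
gripper_force: 26.1
```

```bash
python3 plan.py .5302 -.3752 .073 49.45
```

```text
t 28.87 pos [ 0.5312 -0.3741  0.1498] psi 49.64 turn rad [-0.0005 -0.0005  0.0033] dp cm after turn [-0.15  0.    7.68] w 0.0336 gf 26.1 F [ 1.1  0.6 -1.4] q [-46.  35.  64.   0.  80.  -5.]
```

Emit:
{"op": "move_arm", "data": {"jaw": [3,3,3,3,3,3,3,3,3], "dp": [[-0.1,0,1],[0,0,2],[0,0,2],[0,0,1.7],[0,0,0.7],[0,0,0.2],[0,0,0],[0,0,0],[0,0,0]], "turn": [[0,0,0.003],[0,0,0],[0,0,0],[0,0,0],[0,0,0],[0,0,0],[0,0,0],[0,0,0],[0,0,0]]}}

```text
time_s: 29.62
position: [0.5304, -0.3762, 0.075]
tool_rot: [[0.651, 0.759, 0.001], [0.759, -0.651, -0.001], [-0.0, 0.002, -1.0]]
ft_force: [0.2, -0.4, -1.0]
grip_width: 0.0335
gripper_force: 26.0
```

```bash
python3 plan.py .5302 -.3752 .0624 49.45
```

```text
t 29.62 pos [ 0.5304 -0.3762  0.075 ] psi 49.36 turn rad [ 0.002   0.0002 -0.0016] dp cm after turn [ 0.06 -0.09  1.26] w 0.0335 gf 26.0 F [ 0.2 -0.4 -1. ] q [-46.  39.  70.   0.  71.  -5.]
```

Emit:
{"op": "move_arm", "data": {"jaw": [3,3,3,3,3,3,3,3], "dp": [[0.05,-0.08,0.4],[0,0,0.4],[0,0,0.2],[0,0,0.15],[0,0,0.07],[0,0,0],[0,0,0],[0,0,0]], "turn": [[0,0,0],[0,0,0],[0,0,0],[0,0,0],[0,0,0],[0,0,0],[0,0,0],[0,0,0]]}}

```text
time_s: 30.28
position: [0.5296, -0.3751, 0.062]
tool_rot: [[0.652, 0.759, -0.0], [0.759, -0.652, -0.0], [-0.0, 0.0, -1.0]]
ft_force: [-1.3, 2.2, 4.9]
grip_width: 0.0341
gripper_force: 26.5
```

```bash
python3 plan.py .5302 -.3752 .0621 49.45
```

```text
t 30.28 pos [ 0.5296 -0.3751  0.062 ] psi 49.34 turn rad [ 0.      0.0001 -0.0019] dp cm after turn [ 0.03  0.05 -0.01] w 0.0341 gf 26.5 F [-1.3  2.2  4.9] q [-46.  40.  71.  -0.  69.  -5.]
```

Emit:
{"op": "move_arm", "data": {"jaw": [3,3,3.5,4,4.6,5.2,6,6,6,6,6], "dp": [[0,0,-0.02],[0,0,0],[0,0,0],[0,0,0],[0,0,0],[0,0,0],[0,0,0],[0,0,0],[0,0,0],[0,0,-0.5],[0,0,-1]], "turn": [[0,0,0],[0,0,0],[0,0,0],[0,0,0],[0,0,0],[0,0,0],[0,0,0],[0,0,0],[0,0,0],[0,0,0],[0,0,0]]}}

```text
time_s: 31.2
position: [0.5293, -0.3747, 0.0763]
tool_rot: [[0.652, 0.759, -0.002], [0.759, -0.652, 0.002], [0.0, -0.002, -1.0]]
ft_force: [0.9, 0.1, 0.2]
grip_width: 0.0598
gripper_force: 0.0
```

Emit:
{"op": "move_arm", "data": {"jaw": [6,6,6,6,6,6,6,6,6,6], "dp": [[0,0,-2],[0,0,-2.5],[0,0,-2.5],[0,0,-2.5],[0,0,-2],[3,1,0],[3,1,0],[3,1,0],[3,1,0],[0,0,0]], "turn": [[0,0,0],[0,0,0],[0,0,0],[0,0,0],[0,0,0],[0,0,0],[0,0,0],[0,0,0],[0,0,0],[0,0,0]]}}

```text
time_s: 32.03
position: [0.6419, -0.3063, 0.1923]
tool_rot: [[0.648, 0.762, 0.002], [0.762, -0.648, 0.0], [0.002, 0.001, -1.0]]
ft_force: [0.1, -0.1, 0.4]
grip_width: 0.06
gripper_force: 0.0
```

Emit:
{"op": "move_arm", "data": {"jaw": [6,6,6,6,6,6], "dp": [[3,1,0],[3,1,0],[3,1,0],[3,1,0],[0,0,0],[0,0,0]], "turn": [[0,0,0],[0,0,0],[0,0,0],[0,0,0],[0,0,0],[0,0,0]]}}

```text
time_s: 32.53
position: [0.7475, -0.2439, 0.1916]
tool_rot: [[0.65, 0.76, -0.0], [0.76, -0.65, -0.0], [-0.0, -0.0, -1.0]]
ft_force: [-0.7, -1.6, -0.2]
grip_width: 0.06
gripper_force: 0.0
```

Run:
```python
from fit import *
tg={"lancets":(.424,.346,.045,.07),"slips":(.5377,.329,.034,.05),"jar":(.436,-.295,.099,.05),"block":(.530,-.375,.092,.05),"cup":(.4685,.0015,.069,.06),"pad":(.635,.1445,.016,.06)}
print(observe()["time_s"],observe()["position"])
for n in("top","side"):
    im,d=cams.get_image(n);X=cloud(n,d);cv2.imwrite(f"pics/{n}4.png",im[:,:,::-1])
    if n=="side":cv2.imwrite("pics/s4c.png",cv2.resize(im[60:160,240:380],None,fx=5,fy=5,interpolation=cv2.INTER_CUBIC)[:,:,::-1])
    for k,(x,y,z,h) in tg.items():
        p=X[(abs(X[...,2]-z)<.006)&(abs(X[...,0]-x)<h)&(abs(X[...,1]-y)<h)]
        if len(p)<20:print(n,k,len(p));continue
        r=cv2.minAreaRect((p[:,:2]*1000).astype(np.float32));print(n,k,len(p),np.round(p.mean(0),4),np.round(r[0],1),np.round(r[1],1),round(r[2],1))
    r,s=fit(n,im,disc,.026,-1,np.array([.483,-.335,np.radians(139.4)]));print(" disc",r[:2],np.degrees(r[2]),s)
```

```text
32.5333 [ 0.74754128 -0.24394426  0.19160998]
top lancets 888 [0.4236 0.3473 0.0447] [423.4 347.9] [95.2 52.6] 81.2
top slips 678 [0.5361 0.3299 0.0336] [536.2 330.4] [63.2 62.3] 81.2
top jar 331 [ 0.4351 -0.2927  0.0971] [ 435.4 -292.9] [44.8 44.7] 0.1
top block 268 [ 0.5274 -0.3744  0.0913] [ 527.3 -374.5] [39.8 34.1] 47.4
top cup 0
top pad 776 [0.6337 0.1455 0.0156] [634.1 145.9] [68.7 68. ] 21.9
 disc [ 0.48323759 -0.34573609] 138.97794587033903 24.130897521972656
side lancets 1236 [0.4253 0.3471 0.0448] [425.2 345.7] [94.2 52.5] 81.6
side slips 910 [0.5377 0.329  0.0338] [537.7 328.1] [62.4 62.3] 81.2
side jar 0
side block 0
side cup 523 [0.4696 0.0017 0.0687] [469.    0.5] [64.1 64.4] 29.5
side pad 789 [0.6354 0.1446 0.0159] [635.8 143.7] [67.6 68.8] 21.8
 disc [ 0.53516427 -0.3692786 ] 102.52024948452613 8.320414543151855
```

View pics/s4c.png

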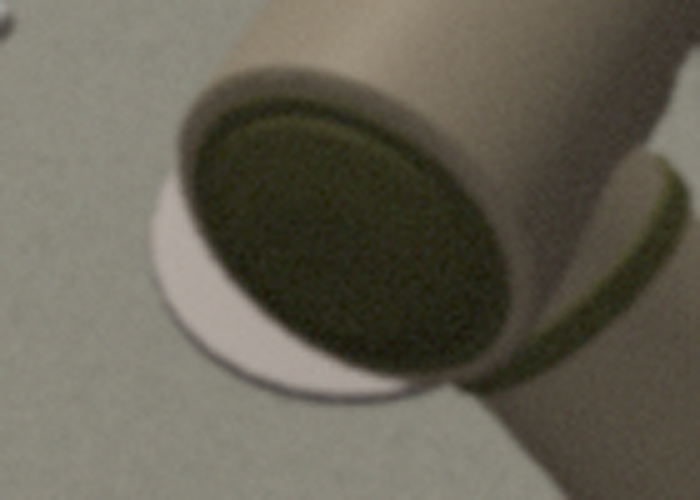

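View pics/top4.png

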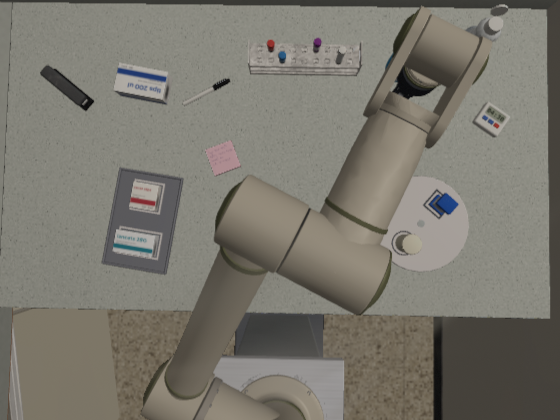

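The jar and block stand on the disc and the bystanders haven't moved, but the arm hides part of the disc. I'll clear it and check the angle.

Emit:
{"op": "move_arm", "data": {"jaw": [6,6,6,6,6,6,6,6,6,6,6,6], "dp": [[0.84,-3.4,-0.5],[0.84,-3.4,-0.5],[0.84,-3.4,-0.5],[0.84,-3.4,-0.5],[0.84,-3.4,-0.5],[0.84,-3.4,-0.5],[0.84,-3.4,-0.5],[0.84,-3.4,-0.5],[0.84,-3.4,-0.5],[0.84,-3.4,-0.5],[0.84,-3.4,-0.5],[0.84,-3.4,-0.5]], "turn": [[0,0,0],[0,0,0],[0,0,0],[0,0,0],[0,0,0],[0,0,0],[0,0,0],[0,0,0],[0,0,0],[0,0,0],[0,0,0],[0,0,0]]}}

```text
time_s: 33.63
position: [0.5009, 0.0972, 0.2529]
tool_rot: [[0.653, 0.757, 0.001], [0.757, -0.653, -0.0], [0.001, 0.001, -1.0]]
ft_force: [0.8, 0.2, 0.3]
grip_width: 0.06
gripper_force: 0.0
```

Emit:
{"op": "move_arm", "data": {"jaw": [6,6,6], "dp": [[0,0,0],[0,0,0],[0,0,0]], "turn": [[0,0,0],[0,0,0],[0,0,0]]}}

```text
time_s: 33.88
position: [0.5027, 0.0962, 0.2524]
tool_rot: [[0.652, 0.758, 0.001], [0.758, -0.652, -0.0], [0.0, 0.001, -1.0]]
ft_force: [-0.4, -0.6, 0.9]
grip_width: 0.06
gripper_force: 0.0
```

```bash
cat > chk.py <<'E'
from fit import *
import sys
tg={"jar":(.436,-.295,.099,.05),"block":(.530,-.375,.092,.05),"cup":(.4685,.0015,.069,.06)}
print(observe()["time_s"],observe()["position"])
out=[]
for n in("top","side"):
    im,d=cams.get_image(n);X=cloud(n,d);cv2.imwrite(f"pics/{n}{sys.argv[1]}.png",im[:,:,::-1])
    out.append(cv2.resize(im[160:280,365:475] if n=="top" else im[55:155,255:365],(400,420),interpolation=cv2.INTER_CUBIC))
    for k,(x,y,z,h) in tg.items():
        p=X[(abs(X[...,2]-z)<.006)&(abs(X[...,0]-x)<h)&(abs(X[...,1]-y)<h)]
        if len(p)<20:print(n,k,len(p));continue
        r=cv2.minAreaRect((p[:,:2]*1000).astype(np.float32));print(n,k,len(p),np.round(p.mean(0),4),np.round(r[0],1),np.round(r[1],1),round(r[2],1))
    c0={"top":(.483,-.3333),"side":(.4829,-.3363)}[n]   # axis is fixed: fit the angle alone
    L=np.clip(-lines(n,im),0,40).astype(np.float32)
    def sc(a,part):
        p=tf(part,*c0,np.radians(a));uv=proj(n,np.c_[p,np.full(len(p),.026)]).astype(np.float32)
        return np.sort(cv2.remap(L,uv[:,:1],uv[:,1:],cv2.INTER_CUBIC).ravel())
    sq=rectpts(.047,.047)+[-.062,0];rg=ring+[.062,0]
    A=np.arange(130,149,.25)
    for nm,pt in(("sq",sq),("ring",rg)):
        S=[sc(a,pt)[len(pt)//3:].mean() for a in A];print(n,nm,A[np.argmax(S)],max(S))
cv2.imwrite(f"pics/d{sys.argv[1]}.png",np.hstack(out)[:,:,::-1])
E
python3 chk.py 5
```

```text
33.8833 [0.50271501 0.09620258 0.2524101 ]
top jar 331 [ 0.4346 -0.2929  0.0973] [ 434.4 -292.9] [42.6 44.8] 0.9
top block 269 [ 0.5274 -0.3745  0.0912] [ 527.4 -374.7] [40.  34.7] 48.0
top cup 622 [0.4675 0.0028 0.0684] [467.1   2.9] [62.3 62.5] 1.1
top sq 140.0 41.143456
top ring 138.75 39.59829
side jar 0
side block 0
side cup 171 [0.4834 0.0097 0.0686] [478.2   5.5] [44.7 60.9] 17.7
side sq 148.75 1.386915
side ring 130.0 3.5014305
```

View pics/d5.png

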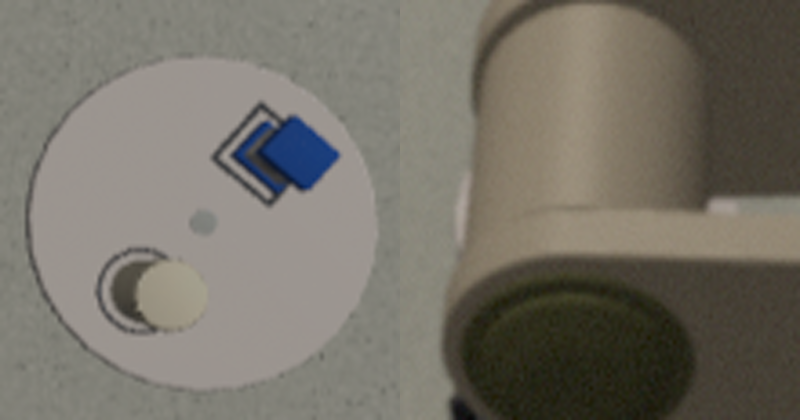

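Emit:
{"op": "move_arm", "data": {"jaw": [6,6,6,6,6,6,6,6,6,6,6], "dp": [[2,-3.4,0],[2,-3.4,0],[2,-3.4,0],[2,-3.4,0],[2,-3.4,0],[2,-3.4,0],[2,-3.4,0],[2,-3.4,0],[0,0,0],[0,0,0],[0,0,0]], "turn": [[0,0,0],[0,0,0],[0,0,0],[0,0,0],[0,0,0],[0,0,0],[0,0,0],[0,0,0],[0,0,0],[0,0,0],[0,0,0]]}}

```text
time_s: 34.9
position: [0.4016, 0.3949, 0.2513]
tool_rot: [[0.652, 0.758, -0.001], [0.758, -0.652, -0.001], [-0.001, 0.0, -1.0]]
ft_force: [-1.1, 0.7, -0.0]
grip_width: 0.0605
gripper_force: 0.0
```

```bash
python3 chk.py 6
```

```text
34.9 [0.40155507 0.39489578 0.25134459]
top jar 323 [ 0.435  -0.2927  0.0972] [ 435.5 -293. ] [44.7 44.7] 1.8
top block 271 [ 0.5274 -0.3742  0.0912] [ 527.2 -375.1] [41.  34.5] 48.0
top cup 615 [0.4675 0.0026 0.0684] [467.1   2.9] [62.4 62.5] 1.2
top sq 140.25 41.131542
top ring 138.5 39.53678
side jar 195 [ 0.4373 -0.2927  0.098 ] [ 437.3 -294.3] [43.4 45.4] 1.6
side block 149 [ 0.5295 -0.3741  0.0918] [ 529.8 -376.2] [41.9 35.1] 51.7
side cup 519 [0.4697 0.0016 0.0688] [470.7  -0.6] [62.8 66.2] 0.1
side sq 140.0 36.320972
side ring 148.75 30.431992
```

View pics/d6.png

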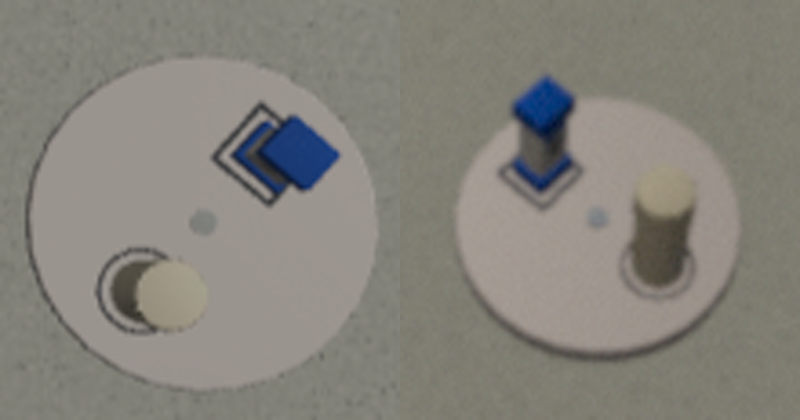

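Run:
```python
from fit import *
A=np.arange(136,143,.1)
t=np.linspace(-.5,.5,80)*.047;h=.0235
sides={"+x":np.c_[0*t+h,t],"-x":np.c_[0*t-h,t],"+y":np.c_[t,0*t+h],"-y":np.c_[t,0*t-h]}
for n,c0 in(("top",(.483,-.3333)),("side",(.4829,-.3363))):
    for i in(0,6):
        im=cv2.imread(f"pics/{n}{i}.png")[:,:,::-1];L=cv2.GaussianBlur(np.clip(-lines(n,im),0,40).astype(np.float32),(0,0),.8)
        o=[]
        for k,s in sides.items():
            S=[]
            for a in A:
                p=tf(s+[-.062,0],*c0,np.radians(a));uv=proj(n,np.c_[p,np.full(len(p),.026)]).astype(np.float32);S.append(cv2.remap(L,uv[:,:1],uv[:,1:],cv2.INTER_CUBIC).mean())
            o.append((k,round(A[np.argmax(S)],1),round(float(max(S)),1)))
        print(n,i,o)
```

```text
top 0 [('+x', np.float64(139.5), 36.2), ('-x', np.float64(139.4), 36.1), ('+y', np.float64(139.1), 36.6), ('-y', np.float64(139.8), 36.4)]
top 6 [('+x', np.float64(139.3), 33.6), ('-x', np.float64(142.9), 15.9), ('+y', np.float64(140.0), 15.8), ('-y', np.float64(140.1), 34.9)]
side 0 [('+x', np.float64(140.0), 30.8), ('-x', np.float64(139.3), 29.9), ('+y', np.float64(139.3), 30.0), ('-y', np.float64(139.4), 31.5)]
side 6 [('+x', np.float64(140.3), 26.8), ('-x', np.float64(142.9), 14.4), ('+y', np.float64(139.0), 30.8), ('-y', np.float64(139.4), 29.9)]
```

The disc angle is unchanged to about 0.3°, all four items are inside their outlines and square, and the arm is clear. Handing in.

```bash
python3 -c "
from rig import ticket
print(ticket.close_job())"
```

```text
the job is handed in; nothing more can be done
None
```

Both kits are made up and the job is handed in at about 35 s: all four items stand on their outlines within about 2 mm, the turntable is at its original angle to within about 0.3°, and the cup and pad were not moved.

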